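# Free a drill core from a clamp with an unknown thread hand

### The job

Two drill cores lie in the twin core clamp; take the longer one out and lay it lengthwise in the empty channel of the core box, setting it down rather than dropping it. The two wing screws look alike but one has a left-hand thread and nobody remembers which, so feel with a gentle trial of no more than 15 degrees which way the longer core's screw loosens (forcing it tighter would crack the core), slacken it about a third of a turn or more so that the pad stands clear, and only then draw the core straight out from under its bridge towards the front and lift it. Leave the shorter core clamped with its screw as it is, and do not disturb the white bottle and the loupe behind.

Things in the scene. Friction and masses are not known exactly. Their poses are not given: they have to be found in the camera images.
- rig: Twin core clamp, fixed: grey base plate 220 x 260 mm, its top 16 mm above the desk, with two aluminium vee rails along its x axis at y = +70 and -70 mm. Origin: centre of its underside; +x points to its rear, where a bridge stands over each rail at x = 75 mm. The rails are narrower than the cores: in front of the bridges fingers can pass beside a core down to 30 mm above the desk.
- core_long: The longer drill core: loose grey stone cylinder, 36 mm diameter, 200 mm long, about 0.5 kg. Origin: its centre; x along its axis. Lies in either rail, axis 47 mm above the desk and along the rig's x; its rear end is about 20 mm past the screw's axis, so it must be drawn 40 to 50 mm to the front (-x of the rig) to clear the bridge.
- core_short: The shorter drill core, same stone and diameter, 130 mm long, clamped in the other rail. Origin: a point on its axis 100 mm from its rear end and 30 mm from its front end; x along the axis.
- wing_a (a point): A wing screw: black bar grip 56 mm long, 14 mm thick, 25 mm high, turning about the vertical through the middle of a bridge (crossbar 24 mm thick in x, 98 mm wide, 78 to 96 mm above the desk, on two posts). Point: on the axis at mid-height of the grip, 124 mm above the desk when tight; x along the bar, z up. Its core is the one whose origin lies about 80 mm in front of it; which one varies.
- wing_b (a point): The other wing screw, over the other bridge: same shape and meaning as wing_a.
- screw_a (a joint): Turn of the screw under wing_a (rad): 0 tight (a firm stop), grows as it opens (to 3.6), whichever way round that is; starts at 0 to 0.05. Loosening meets a light steady drag, 0.2 N m; tightening is refused. Screw, wing and pad rise 2.5 mm per rad; the pad leaves the core at about 0.6, but draw the core only after 1.5 or more.
- screw_b (a joint): Turn of the screw under wing_b (rad): same meaning as screw_a, but its thread is of the opposite hand. Which of the two is the left-hand one is not told.
- twist_a (a joint): Springy give of the plastic wing_a on its screw (rad), positive towards opening: 4 N m per rad, so about 0.05 while it is being loosened, and negative by the whole angle tried when it is pushed the tightening way. Beyond -0.35 (1.4 N m) the core counts as cracked.
- twist_b (a joint): The same for wing_b.
- core_box: Core box, fixed: low grey plastic tray 236 x 154 mm with two channels along its x axis at y = +36 and -36 mm; side walls and divider about 16 mm, end walls 22 mm high. Origin: centre of its underside. One channel (either) holds three stored pieces of core, the other is empty.
- channel_mid (a point): Middle of the empty channel: where the long core's centre lies when it rests there, 26 mm above the desk; x along the channel, z up. The channel is 224 mm long inside; two low sloping ribs on its floor hold the core on the middle line; beside the core it is open down to about 13 mm above the desk, 36 mm either way to divider and wall. The stored pieces lie 72 mm to one side.
- oil_bottle: White plastic dropper bottle with a pointed tip, 29 mm diameter, 69 mm tall, standing loose behind the clamp. Origin: centre of its underside.
- pocket_loupe: Small folded pocket loupe, 40 x 24 mm, 14 mm high, lying loose behind the clamp. Origin: centre of its underside.

How it is judged:
On the way, in this order (a step that is already met when the one before it is completed fails the run):
1. the screw over the longer core is slackened by at least 1.4 rad, with the core still in place (((horizontal distance between wing_a and core_long below 0.12 m and value of joint screw_a above 1.4 rad) or (horizontal distance between wing_b and core_long below 0.12 m and value of joint screw_b above 1.4 rad)) and distance of core_long from where it was at the start of the episode below 0.01 m), for 0.1 s.
2. the longer core is out from under its bridge and lifted off the rails (height (world z) of core_long above 0.075 m and distance of core_long from where it was at the start of the episode above 0.04 m), for 0.1 s.
At the end, for the whole second after the job is handed in: The longer core rests in the empty channel of the core box: its centre within 15 mm of the channel's middle, within 7 mm of its middle line, within 5 mm of its resting height, its axis within 0.06 rad of the channel's, at rest and released; the shorter core is within 6 mm of where it was (horizontal distance between core_long and channel_mid below 0.015 m and y of core_long in the frame of channel_mid between -0.007 and 0.007 m and z of core_long in the frame of channel_mid between -0.005 and 0.005 m and angle between the x axis of core_long and the x axis of channel_mid, either way round below 0.06 rad and linear speed of core_long below 0.02 m/s and distance of core_short from where it was at the start of the episode below 0.006 m); the robot touches nothing.
It fails at once if a wing forced the tightening way, twisted by more than 0.35 rad (1.4 N m: the core would crack) (value of joint any of twist_a, twist_b below -0.35 rad).
It fails at once if the longer core dragged by more than 8 mm while the pad is still on it (its screw opened less than 0.6 rad) ((horizontal distance between wing_a and core_long below 0.12 m and value of joint screw_a below 0.6 rad and height (world z) of core_long below 0.06 m and distance of core_long from where it was at the start of the episode above 0.008 m) or (horizontal distance between wing_b and core_long below 0.12 m and value of joint screw_b below 0.6 rad and height (world z) of core_long below 0.06 m and distance of core_long from where it was at the start of the episode above 0.008 m)).
It fails at once if the shorter core moved by more than 6 mm, or its screw turned open past 0.5 rad (distance of core_short from where it was at the start of the episode above 0.006 m or (horizontal distance between wing_a and core_short below 0.12 m and value of joint screw_a above 0.5 rad) or (horizontal distance between wing_b and core_short below 0.12 m and value of joint screw_b above 0.5 rad)).
It fails at once if the longer core let go of in the air (its axis over 65 mm above the desk, away from the clamp, not held) (distance of core_long from where it was at the start of the episode above 0.08 m and height (world z) of core_long above 0.065 m and contact force between the fingers and core_long below 0.3 N).
It fails at once if the bottle or the loupe moved by more than 20 mm (distance of any of oil_bottle, pocket_loupe from where it was at the start of the episode above 0.02 m).
It also fails if it takes over 67 s, if anything falls off the work surface, if the arm or the gripper's body presses on something with over 40 N, if the wrist force passes 120 N, or if a joint passes its speed limit or range.

### The arm

A 7-joint arm with a two-finger parallel gripper is mounted at the origin on a cart in front of the work surface, level with it; the furniture and walls round the work are solid. World frame = base frame: x ahead of the robot, y to its left, z up, the work surface at z = 0. Lengths are in m, angles in rad, forces in N, time in s.
With the tool pointing down it reaches from about 0.35 to 0.9 m from the base axis. Payload 8.1 kg.
Tool frame: the origin (TCP) lies at the very end of the fingers, on their centre line; the grasp point (between the pads) lies 19 mm behind it (arm.tcp_to_grasp is the z of the grasp point in the tool frame, in m); z points along the fingers, y is the line along which they close (so a half turn about z gives the same grasp; the last joint's range is limited). The gripper opens to 92 mm and grips with 3 to 60 N. Pads are 19 mm wide; open, the fingers measure 130 mm over their backs; the gripper's body (75 mm by 190 mm) begins 47 mm behind the grasp point.
Start: joints at [1.239, 0.434, 0.025, 1.573, -0.012, 1.134, -0.075], TCP at [0.142, -0.609, 0.227] pointing down, gripper open.
Joint ranges: [-2.62, 2.62], [-0.44, 2.09], [-1.27, 1.32], [0.08, 2.57], [-1.32, 4.46], [0.12, 2], [-2.74, 2.74]. Speed limits (rad/s): [2.22, 2.22, 3.01, 3.01, 3.14, 3.14, 3.14].

### API

Orientations are given as a rotation vector (axis times angle).
In Python, from cell import readout, vision, sign_off, arm gives the robot as it stands. The module is installed in compiled form; this text tells all that it offers.
- The arm moves only by the shell command python3 -m creep 'ROWS' [FORCE]. ROWS is JSON, a list of rows, each a list of 5 numbers: the shift along the tool's x, y, z in units of 4 cm (1.0 is 4 cm), then the turn about the tool's z in units of 4 degrees (1.0 is 4 degrees), then the opening, from 0 (shut) to 1 (fully open). A call has 1 to 12 rows; each row shifts and turns the commanded pose from where the row before left it, along the tool's axes as they then stand; what a row does not reach is not made up. A row lasts 1/8 s, in which the tool goes at most 62.5 mm and 10.7 degrees, less where a joint would pass 70% of its speed; a pose out of reach is approached as far as the arm can. A call with a number of a shift or a turn outside -1 to 1 is refused whole. A call with a gripper value outside its range is refused whole. The fingers move at their own pace and stop on an object; FORCE is the grip in N (left out, the last holds). Time passes only in rows, so rows that do not move let the fingers close. It gives the time, the measured TCP pose, the force, the opening and the grip force at its end, in the units of the state.
- readout.observe(): the state, without advancing time (a new reading comes with each control period).
- vision.get_image(name): name is "scene" or "top"; returns a dict with "pixels" (384x512x3 uint8, blue, green, red), "z_map" (384x512 float32, m along the optical axis (not along the pixel's ray), 0 where there is no reading), "camera_matrix" (3x3 intrinsics, pixels), "k1" (the pictures are not rectified: a ray, as slopes to the right and down, at radius r is drawn at 1 + k1 r^2 times it, then the intrinsics apply), "position" and "rotation" of the camera in the world. Camera axes: x right, y up, looking along -z (the intrinsics and any distortion apply to the point x, -y, -z); pixel columns grow to the right and rows downward; lengths in m; the calibration is good to about 2 mm. A picture is of the moment at which its call begins.
- sign_off(): hands the job in; it is judged then, once.
The state is a dict: "clock": time; "joints": joint angles; "dq": joint speeds; "joint_efforts": joint torques, N m; "position": TCP position; "ee_rot": TCP orientation; "force": force on the tool from outside, world axes, zero at the start; "ft_torque": the same for the moment, N m; "width": opening from 0.0 (shut) to 1.0 (fully open); "gripper_force": force on a finger pad.
Only numpy, scipy, OpenCV 4.12 (cv2) and the standard library are available. Lean on these libraries where they do the work, as an engineer would, in place of code of your own. Each camera call takes 0.05 s, during which the arm holds its last target. There are 200 camera calls.

## Working session

There is one attempt and no reset: what is moved stays moved. The work goes in short steps, Python scripts to look and compute and a shell command to move; the robot and the scene stay as the last step left them, time stands still between calls to the robot, and variables do not carry over. Pictures are saved under pics/ and viewed, at most 10 in all, crops included, and the job is handed in when it is done.

```bash
mkdir -p pics
cat > h.py <<'E'
import numpy as np, cv2
from cell import readout, vision, arm
def grab(n, save=None):
    d=vision.get_image(n); 
    if save: cv2.imwrite('pics/'+save, d['pixels'])
    return d
def cloud(d):
    K=np.array(d['camera_matrix']); h,w=d['z_map'].shape
    k=float(d['k1'])
    u,v=np.meshgrid(np.arange(w),np.arange(h))
    p=np.stack([u,v],-1).reshape(-1,1,2).astype(np.float64)
    r=cv2.undistortPoints(p,K,np.array([k,0,0,0,0.])).reshape(h,w,2)
    z=d['z_map']
    c=np.stack([r[...,0]*z,-r[...,1]*z,-z],-1)
    R=np.array(d['rotation']); 
    if R.shape!=(3,3): R=cv2.Rodrigues(R)[0]
    P=c@R.T+np.array(d['position']); P[z==0]=np.nan
    return P
E
python3 - <<'E'
from h import *
for n in('scene','top'):
    d=grab(n,n+'1.png'); print(n,d['position'],d['rotation'],d['camera_matrix'],d['k1'],(d['z_map']==0).mean())
    np.savez(n+'1.npz',P=cloud(d),px=d['pixels'])
print(readout.observe(), arm.tcp_to_grasp)
E
```

```text
scene [0.11612615 0.46061851 0.50292462] [ 0.47361949 -1.26761308 -2.17727432] [[378.92025763   0.         258.34174245]
 [  0.         378.92025763 200.1283323 ]
 [  0.           0.           1.        ]] 0.04176365815134001 0.007074991861979167
top [ 0.48689727 -0.10182004  1.18669192] [ 0.08711691 -0.09097346 -1.54733021] [[417.00506296   0.         256.57029281]
 [  0.         417.00506296 195.89560799]
 [  0.           0.           1.        ]] 0.0037235283653445288 0.003946940104166667
{'clock': 0.1, 'joints': array([ 1.23940585,  0.43515387,  0.02496274,  1.57401396, -0.011645  ,
        1.13401278, -0.07514511]), 'dq': array([-3.10242638e-03, -2.04390658e-03, -2.12503542e-03,  1.64406357e-04,
       -3.06889644e-05,  4.15530649e-04, -1.42366144e-03]), 'joint_efforts': array([ 4.34517598e-03, -6.69129610e+01,  9.88137983e-01, -3.15143073e+01,
       -6.07232633e-02,  3.74848105e-02,  6.69188489e-05]), 'position': array([ 0.14161127, -0.60826213,  0.22601993]), 'ee_rot': array([-3.11966933e+00, -3.58244537e-01,  3.92114944e-04]), 'force': array([ 0.2018333 ,  0.29973069, -0.8437416 ]), 'ft_torque': array([-0.01730827,  0.03504179, -0.06734993]), 'gripper_force': 0.0, 'width': 0.998340854654194} -0.0188
```

View pics/top1.png

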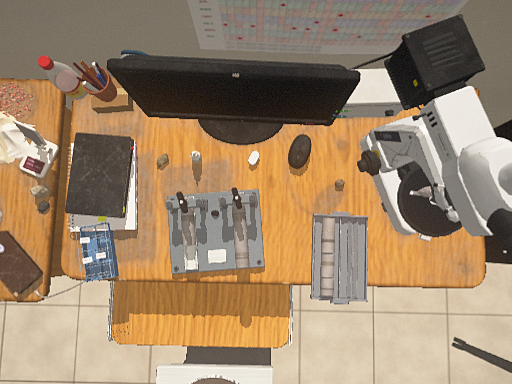

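View pics/scene1.png

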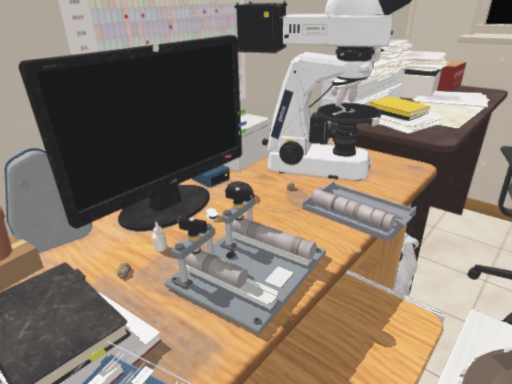

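Top view: clamp at (215,230), long core in the right rail (241,240) with its wing at (237,197). The short core is on the left, wing at (183,200). The box is at (340,257) and its right channel (353,258) is empty. The bottle is at (196,160), the loupe at (254,158).

Run:
```python
from h import *
d=np.load('top1.npz');P=d['P'];px=d['px'];s=np.load('scene1.npz')['P']
def box(u0,u1,v0,v1,lo,hi,P=P):
    Q=P[v0:v1,u0:u1].reshape(-1,3); return Q[(Q[:,2]>lo)&(Q[:,2]<hi)]
def rect(Q,n):
    r=cv2.minAreaRect((Q[:,:2]*1000).astype(np.float32)); print(n,len(Q),np.round(r[0],1),np.round(r[1],1),round(r[2],2),'zmed',np.round(np.median(Q[:,2])*1000,1))
rect(box(150,280,175,285,.010,.022),'plate')
rect(box(228,247,180,206,.11,.15),'wingR')
rect(box(173,193,185,215,.11,.15),'wingL')
rect(box(200,275,180,285,.085,.105),'barR')
rect(box(150,215,180,285,.085,.105),'barL')
C=box(222,262,205,275,.052,.070);rect(C,'coreLong top')
rect(box(170,210,205,285,.052,.070),'coreShort top')
B=box(295,385,200,315,.008,.05);rect(B,'core box')
rect(box(295,385,200,315,.019,.026),'core box walls')
rect(box(295,343,200,315,.032,.06),'stored')
rect(box(185,207,140,180,.01,.1),'bottle');rect(box(245,262,145,168,.008,.05),'loupe')
# cross-view via scene cloud, select by world region
S=s.reshape(-1,3)
def reg(x0,x1,y0,y1,lo,hi,Q): return Q[(Q[:,0]>x0)&(Q[:,0]<x1)&(Q[:,1]>y0)&(Q[:,1]<y1)&(Q[:,2]>lo)&(Q[:,2]<hi)]
for n,w in(('R',box(228,247,180,206,.11,.15)),('L',box(173,193,185,215,.11,.15))):
    c=w.mean(0); rect(reg(c[0]-.05,c[0]+.05,c[1]-.05,c[1]+.05,.11,.16,S),'scene wing'+n)
b=B.mean(0); rect(reg(b[0]-.16,b[0]+.16,b[1]-.12,b[1]+.12,.008,.05,S),'scene box')
c=C.mean(0);q=reg(c[0]-.13,c[0]+.13,c[1]-.03,c[1]+.03,.050,.07,S);rect(q,'scene coreL')
M=box(100,365,40,125,.02,.6);print('monitor x min',np.nanmin(M[:,0]),'z at front',M[M[:,0]<M[:,0].min()+.02][:,2].min())
for x in (.62,.66,.7,.74,.78): 
    m=S[(abs(S[:,0]-x)<.01)&(abs(S[:,1]+.03)<.12)];print(x,np.round(np.percentile(m[:,2],[1,50,99]),3))
v=cv2.resize(px[175:320,145:395],None,fx=3.2,fy=3.2,interpolation=cv2.INTER_CUBIC);cv2.imwrite('pics/c1.png',v)
```

```text
plate 4643 [523.   12.2] [222.9 262.3] 5.65 zmed 16.7
wingR 109 [605.3 -51.4] [48.3 18.4] 9.5 zmed 136.0
wingL 143 [589.3  86.8] [56.  15.9] 20.22 zmed 135.9
barR 298 [600.3 -26.8] [ 24.3 146.3] 5.54 zmed 96.6
barL 267 [589.2  86.6] [24.  95.9] 5.65 zmed 96.9
coreLong top 779 [507.7 -61. ] [167.4  35.5] 5.49 zmed 62.9
coreShort top 445 [528.9  81.4] [97.9 35.5] 6.04 zmed 63.1
core box 2995 [ 485.7 -330.9] [216.7 311.2] 77.77 zmed 16.8
core box walls 395 [ 473.9 -359.7] [198.5 289.8] 88.61 zmed 22.0
stored 914 [ 458.2 -300.8] [ 34.8 207.6] 88.8 zmed 41.7
bottle 96 [728.7  72.5] [28.5 25.7] 89.57 zmed 38.3
loupe 103 [733.8 -91.3] [23.6 39. ] 66.07 zmed 15.2
scene wingR 300 [599.4 -50.5] [55.9 16. ] 21.58 zmed 127.1
scene wingL 386 [585.5  88.1] [54.4 15. ] 19.71 zmed 128.2
scene box 2523 [ 454.3 -338.7] [158.9 254.7] 88.91 zmed 20.1
scene coreL 1126 [514.9 -64.2] [189.1  57.5] 1.09 zmed 61.0
monitor x min 0.8088353655883785 z at front 0.021487463977722943
0.62 [-0.001  0.017  0.137]
0.66 [-0.002 -0.     0.002]
0.7 [-0.002 -0.     0.002]
0.74 [-0.002 -0.     0.051]
0.78 [-0.002  0.006  0.013]
```

View pics/c1.png

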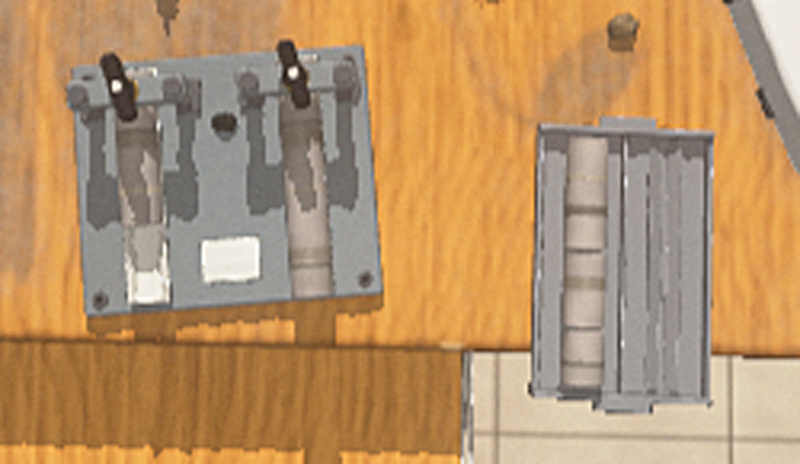

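```bash
python3 -m creep '[[0.9,-0.7,0,0,1],[0.9,-0.7,0,0,1],[0.9,-0.7,0,0,1],[0.9,-0.7,0,0,1],[0.9,-0.7,0,0,1],[0.9,-0.7,0,0,1],[0.9,-0.7,0,0,1],[0.9,-0.7,0,0,1],[0.9,-0.7,0,0,1],[0.9,-0.7,0,0,1],[0.9,-0.7,0,0,1],[0.9,-0.7,0,0,1]]' 40
cat >> h.py <<'E'
def pose():
    o=readout.observe(); R=cv2.Rodrigues(np.array(o['ee_rot']))[0]
    return o,R
def plan(target,yaw=None,half=True):
    """print tool-axis shift (units of 4cm) & turn (units of 4 deg) to TCP target, shift in current axes"""
    o,R=pose(); s=R.T@(np.array(target)-o['position'])/.04
    y=np.degrees(np.arctan2(R[1,0],R[0,0]))
    print('t',round(o['clock'],2),'pos',np.round(o['position'],4),'yaw',round(y,2),'tilt',np.round(R[:,2],3),'shift',np.round(s,3))
    if yaw is not None: print('turn units',round(-((yaw-y+90)%180-90)/4,3))
    print('q',np.round(o['joints'],2),'F',np.round(o['force'],1),'T',np.round(o['ft_torque'],3),'w',round(o['width'],3),'gf',o['gripper_force'])
E
python3 - <<'E'
from h import *
plan([.6045,-.0501,.227],19)
d=np.load('top1.npz');P=d['P'];s=np.load('scene1.npz');S=s['P'];
def rect(Q,n):
    r=cv2.minAreaRect((Q[:,:2]*1000).astype(np.float32)); c=Q.mean(0);print(n,len(Q),np.round(r[0],1),np.round(r[1],1),round(r[2],2))
    e=np.linalg.svd((Q-c)[:,:2])[2][0];print('pca',np.degrees(np.arctan(e[1]/e[0])),c)
for n,A in(('top',P),('sc',S)):
  for c in((.6045,-.0501),(.5907,.0893)):
    m=(np.hypot(A[...,0]-c[0],A[...,1]-c[1])<.04)&(A[...,2]>.131)&(A[...,2]<.145); rect(A[m],n)
# box walls: ends
for n,A in(('top',P),('sc',S)):
  Q=A.reshape(-1,3)
  m=Q[(Q[:,0]>.3)&(Q[:,0]<.62)&(Q[:,1]<-.24)&(Q[:,1]>-.44)&(Q[:,2]>.013)&(Q[:,2]<.028)]
  m=m[(abs(m[:,1]+.302)>.024)]
  rect(m,n+' box')
  h=m[m[:,2]>.019]; f=h[h[:,0]>.55]; b=h[h[:,0]<.36]
  print('ends',len(f),len(b),np.percentile(f[:,0],[5,50,95]),np.percentile(b[:,0],[5,50,95]))
  k=Q[(Q[:,0]>.3)&(Q[:,0]<.62)&(Q[:,1]<-.24)&(Q[:,1]>-.44)&(Q[:,2]>.038)&(Q[:,2]<.05)];rect(k,n+' stored')
E
```

```text
clock: 1.6
position: [0.4869, -0.1823, 0.2265]
ee_rot: [-3.121, -0.358, 0.001]
force: [-0.1, -0.5, 0.6]
width: 0.999
gripper_force: 0.0
t 1.6 pos [ 0.4869 -0.1823  0.2265] yaw 13.09 tilt [-0. -0. -1.] shift [ 3.613 -2.554 -0.013]
turn units -1.476
q [ 0.45  0.28 -0.24  1.81  0.08  1.06 -1.16] F [-0.1 -0.5  0.6] T [ 0.017 -0.083 -0.024] w 0.999 gf 0.0
top 108 [602.8 -51.3] [54.  13.1] 18.1
pca 17.925500194091047 [ 0.60282773 -0.05150599  0.13624796]
top 117 [589.1  87.4] [56. 14.] 21.01
pca 20.384119231869118 [0.58895992 0.08700731 0.13621157]
sc 109 [600.  -51.7] [52.8 13.3] 19.42
pca 18.256033572547448 [ 0.59819907 -0.05046399  0.13450681]
sc 158 [585.9  86.9] [54.1 13.9] 22.08
pca 21.109642405595753 [0.58439829 0.08831953 0.13477667]
top box 749 [ 456.7 -337.3] [154.7 253.4] 88.73
pca -0.9310052020663259 [ 0.45757615 -0.34635377  0.01808512]
ends 126 125 [0.56759589 0.57260593 0.58249628] [0.3306467  0.33988464 0.34519289]
top stored 727 [ 458.3 -301.1] [ 30.9 206.3] 88.91
pca -1.3082452348440687 [ 0.45898991 -0.30047055  0.04261418]
sc box 467 [ 453.6 -338.1] [157.4 253.4] 88.84
pca -3.4654281803198663 [ 0.43724628 -0.33280927  0.01684779]
ends 49 101 [0.56573624 0.56886318 0.57899944] [0.32826655 0.33737777 0.34138556]
sc stored 447 [ 455.6 -300.7] [ 24.9 210.8] 88.25
pca -1.292303041164532 [ 0.44706104 -0.297899    0.04131777]
```

```bash
python3 -m creep '[[0.89,-0.64,0,0,1],[0.89,-0.64,0,0,1],[0.89,-0.63,0,0,1],[0.88,-0.63,0,0,1],[0,0,0,-0.7,1],[0,0,0,-0.6,1],[0,0,0,0,1]]' 40
python3 - <<'E'
from h import *
plan([.602,-.051,.107],18.3)
E
```

```text
clock: 2.48
position: [0.6013, -0.0524, 0.2263]
ee_rot: [-3.101, -0.499, 0.001]
force: [-0.3, -0.2, 0.1]
width: 1.002
gripper_force: 0.0
t 2.48 pos [ 0.6013 -0.0524  0.2263] yaw 18.29 tilt [-0.001  0.    -1.   ] shift [ 0.03  -0.027  2.981]
turn units -0.002
q [ 0.21  0.42 -0.3   1.61  0.13  1.13 -1.37] F [-0.3 -0.2  0.1] T [-0.016 -0.021  0.029] w 1.002 gf 0.0
```

Descend, then close progressively and read the lateral force for centring.

```bash
python3 -m creep '[[0.03,-0.03,0.6,0,1],[0,0,0.6,0,1],[0,0,0.6,0,1],[0,0,0.6,0,1],[0,0,0.55,0,1],[0,0,0,0,0.5],[0,0,0,0,0.3]]' 10
python3 -m creep '[[0,0,0,0,0],[0,0,0,0,0],[0,0,0,0,0],[0,0,0,0,0]]' 10
python3 - <<'E'
from h import *
plan([.602,-.051,.107],18.3)
E
```

```text
clock: 3.35
position: [0.6028, -0.0509, 0.1095]
ee_rot: [3.102, 0.499, 0.001]
force: [-0.5, -0.1, 0.7]
width: 0.831
gripper_force: 0.0
clock: 3.85
position: [0.6024, -0.0509, 0.1089]
ee_rot: [3.101, 0.5, 0.0]
force: [1.0, -0.2, 0.3]
width: 0.393
gripper_force: 0.0
t 3.85 pos [ 0.6024 -0.0509  0.1089] yaw 18.3 tilt [ 0. -0. -1.] shift [-0.01  -0.001  0.047]
turn units 0.001
q [ 0.19  0.54 -0.28  1.74  0.18  0.89 -1.42] F [ 1.  -0.2  0.3] T [-0.037 -0.004  0.068] w 0.393 gf 0.0
```

```bash
python3 -m creep '[[0,0,0,0,0],[0,0,0,0,0],[0,0,0,0,0],[0,0,0,0,0],[0,0,0,0,0],[0,0,0,0,0]]' 20
python3 - <<'E'
from h import *
plan([.602,-.051,.107],18.3)
E
```

```text
clock: 4.6
position: [0.6028, -0.0524, 0.1088]
ee_rot: [3.1, 0.498, 0.001]
force: [1.9, -5.1, -1.3]
width: 0.205
gripper_force: 20.0
t 4.6 pos [ 0.6028 -0.0524  0.1088] yaw 18.24 tilt [ 0.001 -0.002 -1.   ] shift [-0.008 -0.041  0.045]
turn units -0.016
q [ 0.19  0.54 -0.28  1.74  0.18  0.89 -1.42] F [ 1.9 -5.1 -1.3] T [-1.188 -0.469  0.047] w 0.205 gf 19.99986559152603
```

```bash
python3 -m creep '[[0,0.04,0,0,0],[0,0,0,0,0],[0,0,0,0,0]]' 35
python3 - <<'E'
from h import *
plan([.602,-.051,.107],18.3)
E
python3 -m creep '[[0,0,0,-0.7,0],[0,0,0,-0.7,0],[0,0,0,0,0],[0,0,0,0,0]]' 35
python3 - <<'E'
from h import *
plan([.602,-.051,.107],18.3)
E
```

```text
clock: 4.97
position: [0.6032, -0.0524, 0.1098]
ee_rot: [3.101, 0.5, 0.002]
force: [-1.4, -1.5, 9.0]
width: 0.153
gripper_force: 75.4
t 4.97 pos [ 0.6032 -0.0524  0.1098] yaw 18.3 tilt [ 0.001 -0.    -1.   ] shift [-0.018 -0.042  0.07 ]
turn units 0.0
q [ 0.19  0.54 -0.28  1.74  0.18  0.89 -1.42] F [-1.4 -1.5  9. ] T [-0.304  0.418  0.011] w 0.153 gf 75.4084041249007
clock: 5.48
position: [0.603, -0.0523, 0.1097]
ee_rot: [-3.074, -0.649, -0.001]
force: [-3.5, -0.9, 10.1]
width: 0.147
gripper_force: 73.6
t 5.47 pos [ 0.603  -0.0523  0.1097] yaw 23.86 tilt [ 0.001  0.    -1.   ] shift [-0.009 -0.04   0.068]
turn units 1.389
q [ 0.21  0.54 -0.3   1.74  0.2   0.89 -1.33] F [-3.5 -0.9 10.1] T [-0.178  0.69  -0.4  ] w 0.147 gf 73.58184247277677
```

At +5.6° the wing pushes back with 0.40 N m. That is the full 4 N m/rad spring, so this way tightens. Try the other way.

```bash
python3 -m creep '[[0,0,0,0.7,0],[0,0,0,0.7,0],[0,0,0,0.8,0],[0,0,0,0.8,0],[0,0,0,0.8,0],[0,0,0,0,0]]' 35
python3 - <<'E'
from h import *
plan([.602,-.051,.107],18.3)
E
```

```text
clock: 6.22
position: [0.6031, -0.0525, 0.1101]
ee_rot: [3.132, 0.237, 0.002]
force: [-3.5, -1.9, 12.2]
width: 0.15
gripper_force: 74.4
t 6.22 pos [ 0.6031 -0.0525  0.1101] yaw 8.66 tilt [ 0.001 -0.    -1.   ] shift [-0.023 -0.04   0.077]
turn units -2.41
q [ 0.16  0.53 -0.24  1.74  0.15  0.89 -1.56] F [-3.5 -1.9 12.2] T [-0.298  0.864  0.078] w 0.15 gf 74.40389083698392
```

```bash
python3 -m creep '[[0,0,0,0,1],[0,0,0,0,1],[0,0,0,0,1],[0,0,0,0,1],[0,0,-0.3,-1,1],[0,0,-0.2,-1,1],[0,0,0,-1,1],[0,0,0,-1,1],[0,0,0,-1,1],[0,0,0,-1,1],[0,0,0,-1,1],[0,0,0,-1,1]]' 35
python3 -m creep '[[0,0,0,-1,1],[0,0,0,-1,1],[0,0,0,-1,1],[0,0,0,-1,1],[0,0,0,-1,1],[0,0,0,-1,1],[0,0,0,-1,1],[0,0,0,-1,1],[0,0,0,-1,1],[0,0,0,-1,1],[0,0,0,-1,1],[0,0,0,-1,1]]'
python3 -m creep '[[0,0,0,-1,1],[0,0,0,-1,1],[0,0,0,-1,1],[0,0,0,-1,1],[0,0,0,-1,1],[0,0,0,-1,1],[0,0,0,-1,1],[0,0,0,-1,1],[0,0,0,-1,1],[0,0,0,-1,1],[0,0,0,-1,1],[0,0,0,-1,1]]'
python3 -m creep '[[0,0,0,-1,1],[0,0,0,-1,1],[0,0,0,-1,1],[0,0,0,-1,1],[0,0,0,-1,1],[0,0,0,-1,1],[0,0,0,-1,1],[0,0,0,-1,1],[0,0,0,-1,1],[0,0,0,-1,1]]'
python3 - <<'E'
from h import *
plan([.6032,-.0525,.108],188.7)
E
```

```text
clock: 7.72
position: [0.6026, -0.0527, 0.1284]
ee_rot: [-2.944, -1.095, 0.001]
force: [0.6, 0.3, 0.0]
width: 0.998
gripper_force: 0.0
clock: 9.22
position: [0.6026, -0.0528, 0.1284]
ee_rot: [-2.244, -2.198, 0.001]
force: [0.4, 0.3, 0.1]
width: 1.0
gripper_force: 0.0
clock: 10.72
position: [0.6026, -0.0529, 0.1283]
ee_rot: [-1.156, -2.92, 0.001]
force: [-0.0, 0.2, 0.1]
width: 0.998
gripper_force: 0.0
clock: 11.98
position: [0.6026, -0.0529, 0.1283]
ee_rot: [-0.088, -3.14, 0.0]
force: [-0.2, 0.3, 0.7]
width: 1.004
gripper_force: 0.0
t 11.97 pos [ 0.6026 -0.0529  0.1283] yaw 176.8 tilt [-0.001 -0.    -1.   ] shift [-0.016  0.011  0.507]
turn units -2.975
q [ 0.61  0.7  -0.96  1.68  0.63  1.1   0.98] F [-0.2  0.3  0.7] T [ 0.131 -0.213  0.042] w 1.004 gf 0.0
```

```bash
python3 -m creep '[[0,0,0.25,-1,0.6],[0,0,0.23,-1,0.4],[0,0,0,-1,0.2],[0,0,0,0,0],[0,0,0,0,0],[0,0,0,0,0],[0,0,0,0,0],[0,0,0,0,0],[0,0,0,0,0],[0,0,0,0,0],[0,0,0,0,0]]' 30
python3 - <<'E'
from h import *
plan([.6032,-.0525,.108],188.7)
E
```

```text
clock: 13.35
position: [0.6032, -0.0523, 0.1105]
ee_rot: [-0.238, 3.132, -0.001]
force: [-1.4, -0.9, 7.8]
width: 0.149
gripper_force: 48.8
t 13.35 pos [ 0.6032 -0.0523  0.1105] yaw -171.32 tilt [ 0.001 -0.    -1.   ] shift [ 0.002 -0.005  0.063]
turn units -0.005
q [ 0.62  0.73 -0.99  1.7   0.68  1.1   1.14] F [-1.4 -0.9  7.8] T [ 0.104  0.351 -0.064] w 0.149 gf 48.80369447171688
```

```bash
python3 -m creep '[[0,0,-0.0045,1,0],[0,0,-0.0045,1,0],[0,0,-0.0045,1,0],[0,0,-0.0045,1,0],[0,0,-0.0045,1,0],[0,0,-0.0045,1,0],[0,0,-0.0045,1,0],[0,0,-0.0045,1,0]]'
python3 - <<'E'
from h import *
plan([.6032,-.0525,.108])
E
python3 -m creep '[[0,0,-0.0045,1,0],[0,0,-0.0045,1,0],[0,0,-0.0045,1,0],[0,0,-0.0045,1,0],[0,0,-0.0045,1,0],[0,0,-0.0045,1,0],[0,0,-0.0045,1,0],[0,0,-0.0045,1,0],[0,0,-0.0045,1,0]]'
python3 -m creep '[[0,0,-0.0045,1,0],[0,0,-0.0045,1,0],[0,0,-0.0045,1,0],[0,0,-0.0045,1,0],[0,0,-0.0045,1,0],[0,0,-0.0045,1,0],[0,0,-0.0045,1,0],[0,0,-0.0045,1,0],[0,0,0,0,0]]'
python3 - <<'E'
from h import *
plan([.6032,-.0525,.108])
d=grab('top','t2.png');A=cloud(d)
m=(np.hypot(A[...,0]-.603,A[...,1]+.052)<.16)&(A[...,2]>.04)
cv2.imwrite('pics/t2c.png',cv2.resize(d['pixels'][150:300,150:380],None,fx=3,fy=3))
E
```

```text
clock: 14.35
position: [0.6033, -0.0528, 0.1115]
ee_rot: [0.638, 3.075, -0.001]
force: [0.3, -2.5, 2.4]
width: 0.15
gripper_force: 47.8
t 14.35 pos [ 0.6033 -0.0528  0.1115] yaw 156.56 tilt [ 0.001 -0.001 -1.   ] shift [0.005 0.005 0.087]
q [ 0.56  0.68 -0.86  1.7   0.59  1.04  0.66] F [ 0.3 -2.5  2.4] T [-0.169 -0.311  0.161] w 0.15 gf 47.78151499573141
clock: 15.48
position: [0.6032, -0.0533, 0.113]
ee_rot: [1.557, 2.727, -0.001]
force: [-0.4, -3.2, 2.8]
width: 0.148
gripper_force: 47.7
clock: 16.6
position: [0.6029, -0.0535, 0.1143]
ee_rot: [2.246, 2.195, -0.002]
force: [-2.9, -4.6, 3.5]
width: 0.151
gripper_force: 45.3
t 16.6 pos [ 0.6029 -0.0535  0.1143] yaw 88.69 tilt [ 0.    -0.002 -1.   ] shift [0.024 0.007 0.158]
q [ 0.39  0.59 -0.58  1.71  0.38  0.95 -0.36] F [-2.9 -4.6  3.5] T [-1.061  0.114  0.106] w 0.151 gf 45.284687771927565
```

```bash
python3 -m creep '[[0,0,0,0,1],[0,0,0,0,1],[0,0,0,0,1],[0,0,0,0,1],[0,0,-0.6,0,1],[0,0,-0.6,0,1],[0,-0.7,0,0,1],[0,-0.7,0,0,1],[0,-0.6,0,0,1],[0,0,0,1,1],[0,0,0,1,1],[0,0,0,1,1]]'
python3 -m creep '[[0,0,0,1,1],[0,0,0,1,1],[0,0,0,1,1],[0,0,0,1,1],[0,0,0,1,1],[0,0,0,1,1],[0,0,0,1,1],[0,0,0,1,1],[0,0,0,1,1],[0,0,0,1,1],[0,0,0,1,1],[0,0,0,1,1]]'
python3 -m creep '[[0,0,0,1,1],[0,0,0,1,1],[0,0,0,1,1],[0,0,0,1,1],[0,0,0,1,1],[0,0,0,0.8,1],[0,0,0,0,1]]'
python3 - <<'E'
from h import *
plan([.5233,-.0605,.033],5.65)
for n in('top','scene'):
  d=grab(n,n+'3.png');A=cloud(d); Q=A.reshape(-1,3)
  m=Q[(np.hypot(Q[:,0]-.603,Q[:,1]+.052)<.04)&(Q[:,2]>.12)&(Q[:,2]<.146)]
  if len(m)>20:
    r=cv2.minAreaRect((m[:,:2]*1000).astype(np.float32));print(n,'wing',len(m),r,np.percentile(m[:,2],95))
  c=Q[(abs(Q[:,0]-.5)<.09)&(abs(Q[:,1]+.06)<.024)&(Q[:,2]>.055)&(Q[:,2]<.069)]
  if len(c)>20:
    cx=np.polyfit(c[:,0],c[:,1],1);print('core',len(c),np.degrees(np.arctan(cx[0])),np.polyval(cx,.5233),c[:,0].min(),c[:,0].max())
E
```

```text
clock: 18.15
position: [0.5227, -0.0505, 0.162]
ee_rot: [-2.465, -1.947, 0.0]
force: [0.9, -0.5, -0.1]
width: 0.994
gripper_force: 0.0
clock: 19.65
position: [0.5227, -0.0503, 0.1619]
ee_rot: [-3.044, -0.776, 0.0]
force: [0.7, 0.6, 0.1]
width: 1.0
gripper_force: 0.0
clock: 20.52
position: [0.5227, -0.0504, 0.1619]
ee_rot: [-3.138, -0.152, 0.0]
force: [0.7, -0.1, 0.7]
width: 1.002
gripper_force: 0.0
t 20.52 pos [ 0.5227 -0.0504  0.1619] yaw 5.55 tilt [-0.  0. -1.] shift [-0.01   0.254  3.223]
turn units -0.025
q [ 0.23  0.36 -0.3   1.88  0.13  0.92 -1.61] F [ 0.7 -0.1  0.7] T [ 0.008 -0.012 -0.   ] w 1.002 gf 0.0
scene wing 180 ((599.4088134765625, -45.31869888305664), (42.883262634277344, 14.067451477050781), 88.23617553710938) 0.14070922602991187
core 807 5.748161551588594 -0.05388479018691616 0.42058678171559083 0.5899907805930796
```

```bash
python3 -m creep '[[0,0.25,0.3,0,1],[0,0,0.7,0,1],[0,0,0.7,0,1],[0,0,0.6,0,1],[0,0,0.5,0,1],[0,0,0.4,0,1],[0,0,0,0,0.7],[0,0,0,0,0.5],[0,0,0,0,0.45]]' 8
python3 -m creep '[[0,0,0,0,0.4],[0,0,0,0,0.3],[0,0,0,0,0.2],[0,0,0,0,0.2],[0,0,0,0,0.2],[0,0,0,0,0.2]]' 8
python3 - <<'E'
from h import *
plan([.5233,-.0605,.033],5.65)
E
```

```text
clock: 21.75
position: [0.5244, -0.0606, 0.0348]
ee_rot: [3.138, 0.151, 0.002]
force: [-0.7, 0.3, -0.6]
width: 0.722
gripper_force: 0.0
clock: 22.5
position: [0.5239, -0.0608, 0.0341]
ee_rot: [3.138, 0.151, 0.0]
force: [1.0, -1.5, 2.6]
width: 0.392
gripper_force: 8.0
t 22.5 pos [ 0.5239 -0.0608  0.0341] yaw 5.5 tilt [ 0. -0. -1.] shift [-0.015 -0.008  0.029]
turn units -0.038
q [ 0.2   0.54 -0.25  1.99  0.22  0.64 -1.67] F [ 1.  -1.5  2.6] T [-0.369  0.103  0.025] w 0.392 gf 8.00134688615799
```

```bash
python3 -m creep '[[0,0,0,0,0.2],[0,0,0,0,0.2],[-0.2,0,0,0,0.2],[-0.3,0,0,0,0.2],[-0.4,0,0,0,0.2],[-0.4,0,0,0,0.2],[-0.3,0,0,0,0.2],[0,0,0,0,0.2]]' 35
python3 - <<'E'
from h import *
plan([.5233,-.0605,.033],5.65)
d=grab('scene','s4.png')
cv2.imwrite('pics/s4c.png',d['pixels'][150:384,100:440])
E
```

```text
clock: 23.5
position: [0.4608, -0.0669, 0.0346]
ee_rot: [3.138, 0.15, 0.003]
force: [0.5, -3.2, 7.0]
width: 0.383
gripper_force: 38.1
t 23.5 pos [ 0.4608 -0.0669  0.0346] yaw 5.49 tilt [ 0.002 -0.    -1.   ] shift [ 1.57  -0.011  0.042]
turn units -0.04
q [ 0.23  0.47 -0.26  2.14  0.22  0.56 -1.67] F [ 0.5 -3.2  7. ] T [-0.78  -0.286  0.038] w 0.383 gf 38.11543833464384
```

View pics/s4c.png

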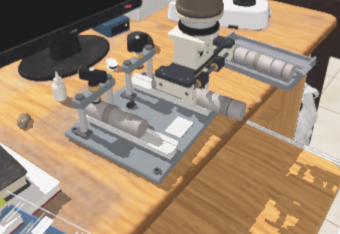

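```bash
python3 -m creep '[[0,0,-0.2,0,0.2],[0,0,-0.5,0,0.2],[0,0,-0.6,0,0.2],[0,0,-0.6,0,0.2],[0,0,-0.4,0,0.2],[0,0,-0.1,0.6,0.2],[0,0,0,0.6,0.2],[0,0,0,0.5,0.2],[0,0.3,0,0,0.2],[0,0.6,0,0,0.2],[0,0.7,0,0,0.2],[0,0.7,0,0,0.2]]' 35
python3 - <<'E'
from h import *
plan([.4555,-.374,.13],-1.2)
E
```

```text
clock: 25.05
position: [0.4575, -0.1603, 0.1296]
ee_rot: [3.141, -0.035, -0.001]
force: [0.0, 0.1, -5.8]
width: 0.382
gripper_force: 35.0
t 25.05 pos [ 0.4575 -0.1603  0.1296] yaw -1.29 tilt [-0.001 -0.    -1.   ] shift [ 0.071  5.342 -0.009]
turn units -0.024
q [ 0.43  0.34 -0.25  2.01  0.12  0.81 -1.48] F [ 0.   0.1 -5.8] T [ 0.066  0.001 -0.062] w 0.382 gf 34.997055530548096
```

```bash
python3 -m creep '[[0.07,0.7,0,0,0.2],[0,0.7,0,0,0.2],[0,0.7,0,0,0.2],[0,0.7,0,0,0.2],[0,0.7,0,0,0.2],[0,0.7,0,0,0.2],[0,0.6,0,0,0.2],[0,0.3,0,0,0.2],[0,0.1,0,0,0.2],[0,0,0,0,0.2],[0,0,0,0,0.2]]' 35
python3 - <<'E'
from h import *
plan([.4555,-.374,.013],-1.2)
d=grab('top','t5.png');A=cloud(d);Q=A.reshape(-1,3)
cv2.imwrite('pics/t5c.png',cv2.resize(d['pixels'][180:330,270:420],None,fx=4,fy=4,interpolation=cv2.INTER_CUBIC))
c=Q[(abs(Q[:,0]-.455)<.14)&(abs(Q[:,1]+.374)<.03)&(Q[:,2]>.145)&(Q[:,2]<.175)]
for a,b in((.33,.42),(.49,.58)):
    m=c[(c[:,0]>a)&(c[:,0]<b)];print(len(m),m.min(0),m.max(0),np.median(m,0))
E
```

```text
clock: 26.42
position: [0.4564, -0.3656, 0.13]
ee_rot: [-3.141, 0.033, -0.0]
force: [1.0, 0.8, -5.2]
width: 0.383
gripper_force: 35.0
t 26.43 pos [ 0.4564 -0.3656  0.13  ] yaw -1.22 tilt [ 0.     0.001 -1.   ] shift [-0.018  0.213  2.926]
turn units -0.004
q [ 0.72  0.48 -0.19  1.78  0.11  0.9  -1.11] F [ 1.   0.8 -5.2] T [ 0.067  0.003 -0.025] w 0.383 gf 34.99657452106476
331 [ 0.35629869 -0.37720731  0.14503934] [ 0.41402956 -0.34402526  0.16607411] [ 0.38337003 -0.3580134   0.15900837]
368 [ 0.49585972 -0.3816478   0.14505478] [ 0.55542803 -0.34588391  0.16673654] [ 0.52544641 -0.36119096  0.15864433]
```

View pics/t5c.png

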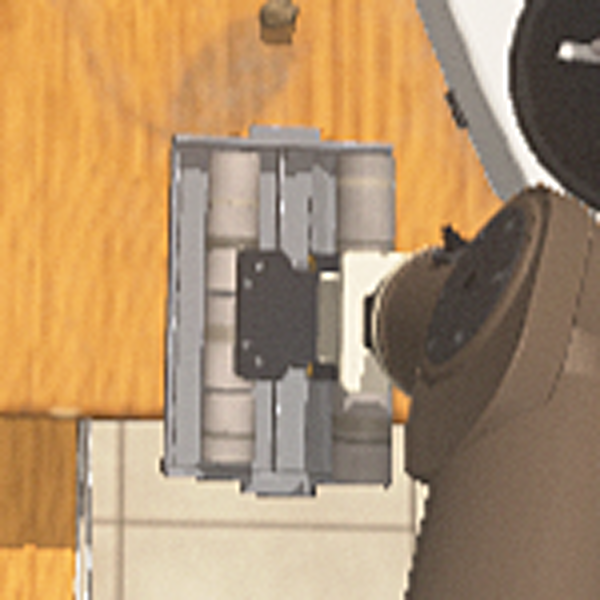

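```bash
python3 -m creep '[[-0.02,0.12,0,0,0.2],[0,0.12,0,0,0.2],[0,0,0.5,0,0.2],[0,0,0.6,0,0.2],[0,0,0.6,0,0.2],[0,0,0.5,0,0.2],[0,0,0.3,0,0.2],[0,0,0.2,0,0.2],[0,0,0,0,0.2],[0,0,0,0,0.2]]' 35
python3 - <<'E'
from h import *
plan([.4555,-.375,.013],-1.2)
E
```

```text
clock: 27.72
position: [0.4556, -0.3765, 0.0227]
ee_rot: [3.141, -0.035, 0.002]
force: [0.4, -0.2, -5.4]
width: 0.383
gripper_force: 35.0
t 27.73 pos [ 0.4556 -0.3765  0.0227] yaw -1.29 tilt [ 0.001 -0.001 -1.   ] shift [-0.003 -0.039  0.243]
turn units -0.023
q [ 0.71  0.62 -0.16  1.84  0.15  0.69 -1.13] F [ 0.4 -0.2 -5.4] T [ 0.043 -0.017  0.035] w 0.383 gf 34.99650299549103
```

```bash
python3 -m creep '[[0,-0.03,0.06,0,0.2],[0,0,0.06,0,0.2],[0,0,0,0,0.2],[0,0,0,0,0.2]]' 20
python3 - <<'E'
from h import *
plan([.4555,-.375,.013],-1.2)
E
python3 -m creep '[[0,0,0.06,0,0.2],[0,0,0,0,0.2],[0,0,0,0,0.2]]' 20
python3 - <<'E'
from h import *
plan([.4555,-.375,.013],-1.2)
E
```

```text
clock: 28.22
position: [0.4551, -0.3751, 0.0172]
ee_rot: [3.141, -0.035, 0.0]
force: [0.2, -0.3, -5.4]
width: 0.386
gripper_force: 20.0
t 28.23 pos [ 0.4551 -0.3751  0.0172] yaw -1.29 tilt [-0. -0. -1.] shift [ 0.009 -0.002  0.106]
turn units -0.023
q [ 0.71  0.63 -0.16  1.85  0.15  0.68 -1.13] F [ 0.2 -0.3 -5.4] T [ 0.016 -0.03   0.018] w 0.386 gf 19.997539222240448
clock: 28.6
position: [0.4551, -0.375, 0.0148]
ee_rot: [-3.141, 0.036, 0.0]
force: [0.1, -0.2, -5.0]
width: 0.388
gripper_force: 20.0
t 28.6 pos [ 0.4551 -0.375   0.0148] yaw -1.3 tilt [-0.  0. -1.] shift [ 0.009 -0.001  0.044]
turn units -0.024
q [ 0.71  0.63 -0.16  1.85  0.15  0.67 -1.13] F [ 0.1 -0.2 -5. ] T [ 0.01  -0.012  0.003] w 0.388 gf 19.997510612010956
```

```bash
for i in 1; do :; done; python3 -m creep '[[0,0,0.03,0,0.2],[0,0,0,0,0.2],[0,0,0,0,0.2]]' 20
python3 - <<'E'
from h import *
plan([.4555,-.375,.013],-1.2)
E
```

```text
clock: 28.98
position: [0.4551, -0.3751, 0.0136]
ee_rot: [3.141, -0.036, 0.0]
force: [-0.7, 0.3, -4.6]
width: 0.388
gripper_force: 20.0
t 28.98 pos [ 0.4551 -0.3751  0.0136] yaw -1.3 tilt [ 0. -0. -1.] shift [ 0.009 -0.002  0.016]
turn units -0.024
q [ 0.71  0.63 -0.16  1.85  0.15  0.67 -1.13] F [-0.7  0.3 -4.6] T [0.044 0.051 0.024] w 0.388 gf 19.99752849340439
```

```bash
python3 -m creep '[[0,0,0.03,0,0.2],[0,0,0,0,0.2],[0,0,0,0,0.2]]' 20
python3 - <<'E'
from h import *
plan([.4555,-.375,.013],-1.2)
E
```

```text
clock: 29.35
position: [0.4553, -0.3752, 0.0126]
ee_rot: [3.141, -0.036, 0.001]
force: [-0.2, 0.2, -1.7]
width: 0.385
gripper_force: 20.0
t 29.35 pos [ 0.4553 -0.3752  0.0126] yaw -1.3 tilt [ 0. -0. -1.] shift [ 0.005 -0.006 -0.009]
turn units -0.025
q [ 0.71  0.64 -0.16  1.85  0.15  0.67 -1.13] F [-0.2  0.2 -1.7] T [ 0.013  0.066 -0.002] w 0.385 gf 19.998194575309753
```

The core is touching down, with most of its weight off the tool. Open a little, then rise.

```bash
python3 -m creep '[[0,0,0.01,0,0.2],[0,0,0,0,0.42],[0,0,0,0,0.46],[0,0,0,0,0.5],[0,0,-0.02,0,0.52],[0,0,-0.05,0,0.52]]' 5
python3 - <<'E'
from h import *
plan([.4555,-.375,.013],-1.2)
E
python3 -m creep '[[0,0,-0.2,0,0.52],[0,0,-0.4,0,0.52],[0,0,-0.6,0,0.6],[0,0,-0.7,0,0.7],[0,0,-0.7,0,1],[0,-0.8,-0.5,0,1],[0,-0.8,0,0,1],[0,-0.8,0,0,1],[0,-0.8,0,0,1],[0,-0.8,0,0,1]]'
python3 - <<'E'
from h import *
d=grab('top','t6.png');A=cloud(d);Q=A.reshape(-1,3)
cv2.imwrite('pics/t6c.png',cv2.resize(d['pixels'][140:320,150:400],None,fx=3,fy=3,interpolation=cv2.INTER_CUBIC))
c=Q[(abs(Q[:,0]-.455)<.105)&(abs(Q[:,1]+.374)<.03)&(Q[:,2]>.037)&(Q[:,2]<.055)]
print(len(c),c.min(0),c.max(0),np.median(c,0),np.degrees(np.polyfit(c[:,0],c[:,1],1)[0]), 'ztop',np.percentile(c[:,2],95))
E
```

```text
clock: 30.1
position: [0.4551, -0.375, 0.0149]
ee_rot: [-3.141, 0.035, 0.0]
force: [0.6, 0.5, -0.0]
width: 0.522
gripper_force: 0.0
t 30.1 pos [ 0.4551 -0.375   0.0149] yaw -1.29 tilt [-0.  0. -1.] shift [ 0.01  -0.001  0.047]
turn units -0.023
q [ 0.71  0.63 -0.16  1.85  0.15  0.67 -1.13] F [ 0.6  0.5 -0. ] T [ 0.025 -0.009 -0.007] w 0.522 gf 0.0
clock: 31.35
position: [0.459, -0.2141, 0.1401]
ee_rot: [3.141, -0.036, 0.002]
force: [0.7, 0.6, 0.6]
width: 1.0
gripper_force: 0.0
179 [ 0.50521445 -0.3898388   0.03707871] [ 0.55450532 -0.35634877  0.05056333] [ 0.52979557 -0.37385488  0.04220594] 1.561665472820701 ztop 0.04640266060290164
```

View pics/t6c.png

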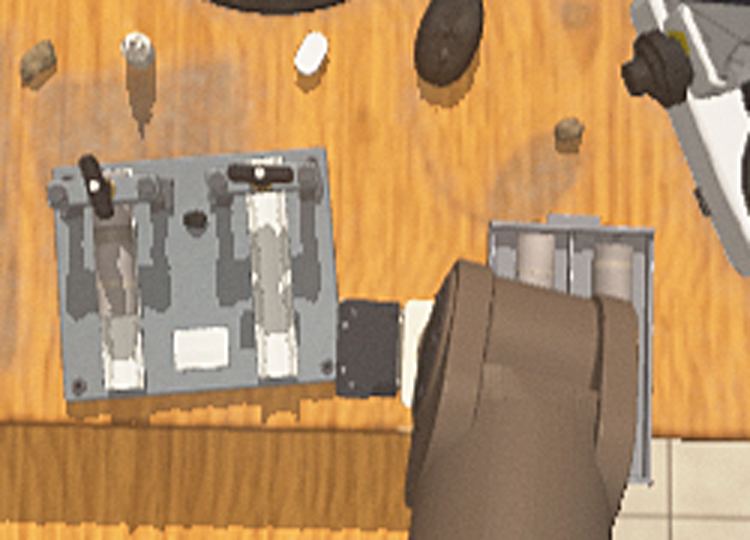

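The core's rear end shows in the right channel (613,270), with the short core and its wing unchanged. The arm hides the rest, so move it clear and measure.

```bash
python3 -m creep '[[0,-0.9,-0.5,0,1],[0,-0.9,-0.5,0,1],[0,-0.9,0,0,1],[0,-0.9,0,0,1],[0,-0.9,0,0,1],[0,-0.9,0,0,1],[0,0,0,0,1],[0,0,0,0,1],[0,0,0,0,1]]'
python3 - <<'E'
from h import *
for n in('top','scene'):
    d=grab(n,n+'7.png');A=cloud(d);Q=A.reshape(-1,3)
    for nm,y in(('core',-.374),('stored',-.301)):
        c=Q[(abs(Q[:,0]-.455)<.115)&(abs(Q[:,1]-y)<.024)&(Q[:,2]>.034)&(Q[:,2]<.055)]
        if len(c)>30:
            r=cv2.minAreaRect((c[:,:2]*1000).astype(np.float32));print(n,nm,len(c),np.round(r[0],1),np.round(r[1],1),round(r[2],2),np.percentile(c[:,2],90))
o,_=pose();print(o['clock'],o['force'],o['dq'].max())
E
```

```text
clock: 32.52
position: [0.4637, -0.0003, 0.1791]
ee_rot: [3.141, -0.038, 0.0]
force: [-0.4, 0.5, 0.7]
width: 1.003
gripper_force: 0.0
top core 856 [ 454.6 -372.5] [ 33.7 200. ] 88.54 0.04561686375262164
top stored 866 [ 458.4 -300.8] [ 34.4 207. ] 88.77 0.04528982733637332
scene core 534 [ 452.6 -369.8] [ 28.4 200.8] 89.04 0.04290414189082588
scene stored 631 [ 456.  -299.5] [ 29.9 210.6] 88.87 0.04302525390373918
32.625 [ 0.98415484  0.56284717 -1.12792467] 0.0015366634435336885
```

The core lies 71.7 mm from the stored pieces (72 expected), at the same height and parallel. It is also within 2 mm of the channel's middle.

```bash
python3 -c "
from cell import sign_off
print(sign_off())"
```

```text
the job is handed in; nothing more can be done
None
```

The job is handed in: the long core's screw was slackened about 1.8 rad (it opens clockwise), and by camera the core now lies in the empty channel, about 2 mm from its middle. The short core, its screw, the bottle and the loupe look unmoved. No verdict came back.

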